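Spin the index wheel and brake it on its pointer

TASK

Check the index wheel on the green spin stand: with one flick of a fingertip against one of its ball-ended arms, set it spinning counter-clockwise (seen from above) and let it run free, untouched, for at least one and a half turns. Then, while it is still turning, brake it with a fingertip (best pressed down on the flat disc) so that it stops with the red ball at the yellow pointer, within a ball's width; it gets no second flick and must not come to rest anywhere else. Finally lift the finger away and leave the wheel parked; grasp and lift nothing, do not shove the stand, and leave the tools and parts around it where they lie.

Things in the scene. Friction and masses are not known exactly. Their poses are not given: they have to be found in the camera images.
- spin_stand: Loose bench stand, 3 kg on rubber feet: green round cast base 150 mm across, up to 28 mm high, with a 40 mm column carrying the wheel. Origin: centre of the underside, on the wheel's vertical axis; z up. The pointer is on its own -x side, and it stands turned up to 0.6 rad either way from having the pointer towards the robot.
- wheel_centre (a point): Centre of the top of the aluminium disc, on the axis, 88 mm above the bench; turns with the wheel. Disc 140 mm across, 13 mm thick, flat on top but for a brass hub cap 30 mm across, 8 mm high. Brake on the flat ring of radius 16 to 68 mm: a few newtons there stop the wheel within some hundredths of a radian. It is hard metal: touch it slowly. A red stripe points to the red ball.
- red_ball (a point): Centre of the red ball, the wheel's mark: 24 mm in diameter, at radius 108 mm, 98 mm above the bench (its top 110 mm). Two black balls, otherwise the same, stand 120 and 240 degrees round. Each sits on a 10 mm steel rod that rises outward from the disc's rim (rod centre 82 mm above the bench at the rim, 98 mm at the ball). Any of the three may be flicked.
- park_point (a point): Point fixed to the stand where the red ball's centre lies when exactly at the pointer: radius 108 mm, 98 mm above the bench. The yellow cone pointer, on a steel stalk from the base, points from outside at the axis: it spans radius 126 to 154 mm and height 63 to 87 mm, just outside the balls' path.
- wheel (a joint): Turn of the wheel in rad, counter-clockwise from above positive, counted on past full turns; the red ball is exactly at the pointer at 0, 2 pi, 4 pi and so on. Starts at rest between -2.4 and -0.6. On a ball bearing (inertia about 0.003 kg m2, give or take a fifth): left alone it slows by about (0.1 + 0.09 x speed) rad/s each second, so from 3 rad/s it makes nearly 3 turns. It stays where it is stopped.
- file: File with a wooden handle, 24x280x24 mm, lying; leave it.
- jar: Brown jar with a black lid, 58 mm across, 89 mm high, standing; leave it.
- flange: Turned steel flange, 64 mm across, 35 mm high, standing; leave it.
- spanner: Open and ring spanner, 30x186x8 mm, lying; leave it.
- tin: Flat green tin, 63x96x25 mm, lying; leave it.

How it is judged:
By the outcome, as a careful person would: the job done as asked, in the order asked, and still so for the second after the job is handed in, with the robot touching nothing.
It also fails if it takes over 48 s, if anything falls off the work surface, if the arm or the gripper's body presses on something with over 40 N, if the wrist force passes 120 N, or if a joint passes its speed limit or range.

ROBOT

A 7-joint arm with a two-finger parallel gripper is mounted at the origin on a cart in front of the work surface, level with it; the furniture and walls round the work are solid. World frame = base frame: x ahead of the robot, y to its left, z up, the work surface at z = 0. Lengths are in m, angles in rad, forces in N, time in s.
With the tool pointing down it reaches from about 0.4 to 0.875 m from the base axis. Payload 19.3 kg.
Tool frame: the origin (TCP) lies on the mounting face of the last link; the fingertips stand 173 mm ahead of it and the grasp point (between the pads) lies 155 mm ahead of it (bot.grip_point_offset is the distance from the TCP to the grasp point, in m); z points along the fingers, y is the line along which they close (so a half turn about z gives the same grasp; the last joint's range is limited). The gripper opens to 85 mm and grips with 20 to 120 N. Pads are 22 mm wide; open, the fingers measure 114 mm over their backs; the gripper's body (76 mm by 85 mm) begins 54 mm behind the grasp point. The pads swing forward as they close: fully open they stand 13 mm farther back than shut.
Start: joints at [1.185, 0.521, -0.036, 1.599, 0.021, 1.021, -0.113], TCP at [0.194, -0.594, 0.405] pointing down, gripper open.
Joint ranges: [-2.91, 2.91], [-0.3, 2.13], [-1.5, 1.42], [0.17, 2.43], [-1.26, 4.41], [0.16, 1.93], [-2.52, 2.52]. Speed limits (rad/s): [1.89, 1.89, 2.39, 2.39, 3.01, 3.01, 3.01].

INTERFACE

Orientations are given as [roll, pitch, yaw] about the fixed x, y, z axes, in that order (R = Rz(yaw) Ry(pitch) Rx(roll)).
In Python, from workcell import bot gives the robot as it stands.
- The arm moves only by the tool arm_command, never from a script. Its argument "deltas" is a list of rows, each a list of 3 entries, a list of its own where there are three numbers: the shift along the tool's x, y, z in cm, then the turn, a rotation vector about the tool's x, y, z in rad, then the finger opening in cm, from 0 to 8.54. In form: [[[tx, ty, tz], [rx, ry, rz], claw], ...]. A call has 1 to 20 rows; each row shifts and turns the commanded pose from where the row before left it, along the tool's axes as they then stand; what a row does not reach is not made up. A row lasts 1/10 s, in which the tool goes at most 50 mm and 8.59 degrees, less where a joint would pass 70% of its speed; a pose out of reach is approached as far as the arm can. A call with a gripper value outside its range is refused whole. The fingers move at their own pace and stop on an object; "newtons" is the grip in N (left out, the last holds). Time passes only in rows, so rows that do not move let the fingers close. It gives the time, the measured TCP pose, the force, the opening and the grip force at its end, in the units of the state.
- bot.observe(): the state, without advancing time (a new reading comes with each control period).
- bot.grab_frame(name): name is "scene" or "top" or "wrist"; returns a dict with "frame" (384x512x3 uint8, red, green, blue), "K" (3x3 intrinsics, pixels), "rvec" (rotation vector, rad) and "tvec" (3), from world to camera coordinates, as OpenCV has them; the wrist camera has in their place "T_tool_cam" (4x4, takes a point from camera to tool coordinates, whose origin is the TCP and whose axes are the flange's). Camera axes: x right, y down, z forward; pixel columns grow to the right and rows downward; lengths in m; the calibration is good to about 2 mm. A picture is of the moment at which its call begins: read the wrist's pose just before it. There is no depth.
- bot.job_done(): hands the job in; it is judged then, once.
Trained networks look in a picture, given as the dict that the camera call returned (one of the last four; its "shot" number tells which), for a name from the list of things; names that differ only in an ending like _2 or _b are one class to them, and where a whole thing is asked for, a point or a joint stands for the part that bears it (a point fixed in the world has none). Each returns a list of dicts, best first, with "p" (0 to 1); they miss things now and then, are a little off and sometimes report something else, mostly with a low value. They report only what shows in the picture. A call takes as long as a camera call.
- bot.find_in(name, picture): "rect" ([left, top, width, height] in pixels, round what is visible of it).
- bot.mark_of(name, picture): "at" ([column, row] in pixels: a listed point, or the origin of a listed thing).
The state is a dict: "clock": time; "qpos": joint angles; "qd": joint speeds; "joint_efforts": joint torques, N m; "position": TCP position; "tool_rot": TCP orientation; "force": force on the tool from outside, world axes, zero at the start; "moment": the same for the moment, N m; "grip_width": finger opening in m; "finger_force": force on a finger pad.
Only numpy, scipy, OpenCV 4.12 (cv2) and the standard library are available. Lean on these libraries where they do the work, as an engineer would, in place of code of your own. Each camera call takes 0.05 s, during which the arm holds its last target. There are 200 camera calls.

## Working session

There is one attempt and no reset: what is moved stays moved. The work goes in short steps, Python scripts to look and compute and a tool call to move; the robot and the scene stay as the last step left them, time stands still between calls to the robot, and variables do not carry over. Pictures are saved under pics/ and viewed, at most 10 in all, crops included, and the job is handed in when it is done.

Besides the shell and the picture viewer there is one more tool, called after "Call:" in YAML: its name, and indented under it one key for each argument. arm_command: Moves the arm, as the interface text tells. Its arguments: {"type":"object","properties":{"deltas":{"type":"array","items":{"type":"array"}},"newtons":{"type":"number"}},"required":["deltas"]}

```bash
mkdir -p pics; cat > h.py <<'E'
import numpy as np, cv2
from workcell import bot
def cam(p):
    R,_=cv2.Rodrigues(np.array(p["rvec"],float)); return R,np.array(p["tvec"],float).ravel(),np.array(p["K"],float)
def proj(p,X):
    R,t,K=cam(p); return cv2.projectPoints(np.array(X,float).reshape(-1,3),R,t,K,None)[0].reshape(-1,2)
def onplane(p,uv,z):
    R,t,K=cam(p); d=R.T@np.linalg.inv(K)@np.array([uv[0],uv[1],1.]); c=-R.T@t
    return c+d*(z-c[2])/d[2]
E
python3 - <<'E'
from h import *
s=bot.observe(); print({k:np.round(s[k],3).tolist() for k in ("clock","position","tool_rot","force","grip_width")})
for n in("top","scene"):
    p=bot.grab_frame(n); cv2.imwrite(f"pics/{n}0.png",p["frame"][:,:,::-1])
    for m,z in(("wheel_centre",.088),("red_ball",.098),("park_point",.098),("spin_stand",0),("jar",0),("file",.012),("flange",0),("spanner",.004),("tin",0.0)):
        r=bot.mark_of(m,p)[:2]
        print(n,m,[(np.round(a["at"]).tolist(),round(a["p"],2),np.round(onplane(p,a["at"],z),3).tolist()) for a in r])
E
```

```text
{'clock': 0.0, 'position': [0.194, -0.594, 0.404], 'tool_rot': [-3.14, 0.0, 0.316], 'force': [-0.928, -0.423, -0.068], 'grip_width': 0.086}
top wheel_centre [([273.0, 222.0], 0.66, [0.503, 0.157, 0.088])]
top red_ball [([248.0, 252.0], 0.6, [0.415, 0.225, 0.098])]
top park_point []
top spin_stand [([271.0, 222.0], 0.78, [0.516, 0.16, 0.0])]
top jar [([148.0, 261.0], 0.64, [0.38, 0.52, 0.0])]
top file [([308.0, 143.0], 0.61, [0.771, 0.057, 0.012])]
top flange [([350.0, 181.0], 0.68, [0.657, -0.078, 0.0]), ([215.0, 157.0], 0.66, [0.713, 0.346, 0.0])]
top spanner [([375.0, 209.0], 0.74, [0.571, -0.155, 0.004])]
top tin [([214.0, 157.0], 0.77, [0.713, 0.349, 0.0]), ([272.0, 221.0], 0.67, [0.518, 0.158, 0.0])]
scene wheel_centre [([280.0, 211.0], 0.91, [0.501, 0.159, 0.088])]
scene red_ball [([265.0, 235.0], 0.78, [0.425, 0.223, 0.098])]
scene park_point [([305.0, 233.0], 0.96, [0.408, 0.108, 0.098]), ([280.0, 211.0], 0.51, [0.495, 0.16, 0.098])]
scene spin_stand [([279.0, 223.0], 0.65, [0.502, 0.158, 0.0])]
scene jar [([176.0, 284.0], 0.65, [0.371, 0.503, 0.0])]
scene file []
scene flange [([335.0, 171.0], 0.54, [0.657, -0.081, 0.0])]
scene spanner [([366.0, 184.0], 0.61, [0.584, -0.165, 0.004])]
scene tin [([210.0, 177.0], 0.83, [0.724, 0.346, -0.0])]
```

```bash
python3 - <<'E'
import cv2
a=cv2.imread("pics/top0.png");b=cv2.imread("pics/scene0.png")
import numpy as np
c=np.vstack([cv2.resize(a[100:300,120:400],None,fx=1.5,fy=1.5),cv2.resize(b[130:330,150:430],None,fx=1.5,fy=1.5)]);cv2.imwrite("pics/c0.png",c);print(c.shape)
E
```

```text
(600, 420, 3)
```

View pics/c0.png

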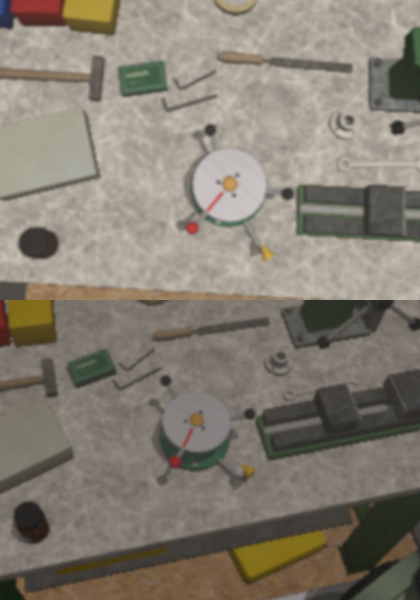

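The picture shows the wheel at top pixel (273,222), the red ball at (248,252), black balls near (260,187) and (312,229), and the pointer near (297,267). A vise stands close on the right. I'll flick the far-left black ball and refine the geometry first.

```bash
cat >> h.py <<'E'
def redball(p,C=None):
    h=cv2.cvtColor(p["frame"],cv2.COLOR_RGB2HSV); H,S,V=cv2.split(h)
    return ((H<8)|(H>172))&(S>130)&(V>70)
E
python3 - <<'E'
from h import *
C=np.array([.502,.158])
for n in("top","scene"):
    p=bot.grab_frame(n); R,t,K=cam(p); print(n,"cam",np.round(-R.T@t,2))
    f=p["frame"];h=cv2.cvtColor(f,cv2.COLOR_RGB2HSV); H,S,V=cv2.split(h)
    c=proj(p,[*C,.09])[0]; yy,xx=np.mgrid[:384,:512]; near=np.hypot(xx-c[0],yy-c[1])<62
    def blobs(nm,m,z,r0):
        nn,l,st,ce=cv2.connectedComponentsWithStats((m&near).astype(np.uint8))
        for i in range(1,nn):
            if st[i,4]>=12:
                w=onplane(p,ce[i],z)[:2]-C
                print(nm,st[i].tolist(),np.round(ce[i],1),"w",np.round(w+C,3),"r %.3f ang %.1f"%(np.hypot(*w),np.degrees(np.arctan2(w[1],w[0]))))
    blobs("red",redball(p),.098,0); blobs("yel",(H>20)&(H<34)&(S>130)&(V>90),.075,0); blobs("blk",(V<60),.098,0)
    # disc: bright low sat
    nn,l,st,ce=cv2.connectedComponentsWithStats((near&(S<45)&(V>140)).astype(np.uint8)); i=1+np.argmax(st[1:,4]); print("disc",st[i],np.round(ce[i],1))
    print(bot.find_in("wheel_centre",p)[:1], np.round(proj(p,[[*C,.088],[.603,.197,.098]]),1))
E
```

```text
top cam [0.35 0.21 1.21]
red [245, 249, 7, 7, 37] [247.8 251.6] w [0.418 0.224] r 0.107 ang 141.8
yel [295, 264, 7, 9, 37] [297.4 268.4] w [0.38  0.085] r 0.142 ang -149.0
blk [309, 227, 5, 5, 16] [311.2 228.6] w [0.49  0.052] r 0.107 ang -96.4
disc [  212   161   124   124 10388] [271.3 221.2]
[{'rect': [246.7, 184.0, 69.0, 71.6], 'p': 0.7}] [[273.1 222.8]
 [261.1 186.3]]
scene cam [-0.09  0.37  1.22]
red [263, 234, 7, 7, 39] [266.1 237.3] w [0.418 0.222] r 0.105 ang 142.9
yel [312, 240, 8, 8, 34] [315.1 243.1] w [0.379 0.082] r 0.144 ang -148.0
blk [258, 181, 5, 6, 23] [259.9 183.2] w [0.604 0.199] r 0.109 ang 21.9
blk [313, 203, 6, 6, 26] [315.9 205.6] w [0.489 0.05 ] r 0.109 ang -96.7
blk [325, 207, 18, 7, 50] [332.2 210.2] w [0.464 0.006] r 0.157 ang -104.2
blk [330, 221, 11, 10, 46] [334.1 226.9] w [0.408 0.018] r 0.168 ang -123.7
blk [271, 231, 21, 8, 56] [280.5 233.8] w [0.42  0.178] r 0.084 ang 166.3
disc [293 261  15   9  49] [301.2 265.5]
[{'rect': [255.9, 182.3, 60.7, 60.2], 'p': 0.75}] [[280.2 210.1]
 [260.5 183.3]]
```

View pics/scene0.png

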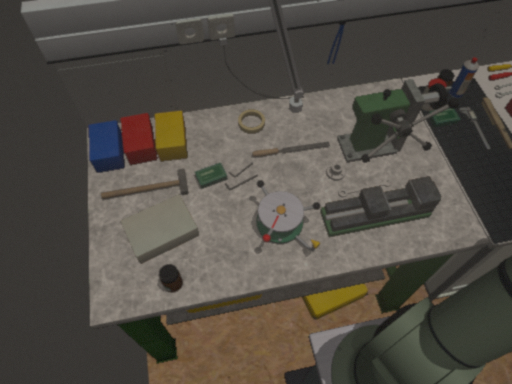

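Call:
arm_command:
  deltas:
    - [[1.6, -1.5, -1], [0, 0, 0], 0]
    - [[3.2, -2.9, -1], [0, 0, 0], 0]
    - [[3.2, -2.9, 0], [0, 0, 0], 0]
    - [[3.2, -2.9, 0], [0, 0, 0], 0]
    - [[3.2, -2.9, 0], [0, 0, 0], 0]
    - [[3.2, -2.9, 0], [0, 0, 0], 0]
    - [[3.2, -2.9, 0], [0, 0, 0], 0]
    - [[3.2, -2.9, 0], [0, 0, 0], 0]
    - [[3.2, -2.9, 0], [0, 0, 0], 0]
    - [[3.2, -2.9, 0], [0, 0, 0], 0]
    - [[3.2, -2.9, 0], [0, 0, 0], 0]
    - [[3.2, -2.9, 0], [0, 0, 0], 0]
    - [[3.2, -2.9, 0], [0, 0, 0], 0]
    - [[3.2, -2.9, 0], [0, 0, 0], 0]
    - [[3.2, -2.9, 0], [0, 0, 0], 0]
    - [[3.2, -2.9, 0], [0, 0, 0], 0]
    - [[3.2, -2.9, 0], [0, 0, 0], 0]
    - [[3.2, -2.9, 0], [0, 0, 0], 0]
    - [[3.2, -2.9, 0], [0, 0, 0], 0]
    - [[3.2, -2.9, 0], [0, 0, 0], 0]

```text
clock: 3.2
position: [0.6121, 0.1393, 0.4247]
tool_rot: [3.141, -0.0, 0.316]
force: [-0.8, -1.4, 0.9]
grip_width: -0.0003
finger_force: 0.0
```

Call:
arm_command:
  deltas:
    - [[1.4, -1.4, 0], [0, 0, 0], 0]
    - [[1.4, -1.4, 0], [0, 0, 0], 0]
    - [[0, 0, 3], [0, 0, -0.142], 0]
    - [[0, 0, 4], [0, 0, -0.142], 0]
    - [[0, 0, 4], [0, 0, -0.142], 0]
    - [[0, 0, 1.5], [0, 0, 0], 0]
    - [[0, 0, 0], [0, 0, 0], 0]
    - [[0, 0, 0], [0, 0, 0], 0]

```text
clock: 4.0
position: [0.6299, 0.1732, 0.3013]
tool_rot: [3.141, -0.001, 0.738]
force: [0.0, -0.2, 0.5]
grip_width: 0.0002
finger_force: 0.0
```

```bash
python3 - <<'E'
from h import *
s=bot.observe(); print(np.round(s["position"],4),np.round(s["tool_rot"],3),s["clock"],np.round(s["force"],1))
p=bot.grab_frame("scene"); q=bot.grab_frame("top")
for a in (p,q):
    for m,z in(("park_point",.098),("red_ball",.098),("wheel_centre",.088)):
        for r in bot.mark_of(m,a)[:1]:
            w=onplane(a,r["at"],z)[:2]; d=w-[.504,.158]; print(m,r["p"],np.round(w,3),np.degrees(np.arctan2(d[1],d[0])))
tip=np.array(s["position"])-[0,0,.173]
out=[]
for a in(p,q):
    f=a["frame"].copy(); u=proj(a,tip)[0]; cv2.drawMarker(f,tuple(int(x) for x in u),(0,255,255),0,5); print(u)
    c=proj(a,[.504,.158,.09])[0].astype(int); out.append(cv2.resize(f[c[1]-75:c[1]+75,c[0]-100:c[0]+100],None,fx=3,fy=3)[:, :600])
cv2.imwrite("pics/c1.png",cv2.resize(np.hstack(out),(800,300))[:,:,::-1])
E
```

```text
[0.6299 0.1732 0.3013] [ 3.141e+00 -1.000e-03  7.380e-01] 4.0 [ 0.  -0.2  0.5]
park_point 0.89 [0.413 0.103] -149.09629968448817
red_ball 0.67 [0.422 0.214] 145.75030829233575
wheel_centre 0.71 [0.495 0.155] -158.14909267508466
park_point 0.91 [0.412 0.105] -149.96671669736727
red_ball 0.59 [0.424 0.226] 139.55663814096783
wheel_centre 0.88 [0.506 0.159] 35.01550111087481
[266.19870345 169.55594847]
[270.35195873 174.94948309]
```

View pics/c1.png

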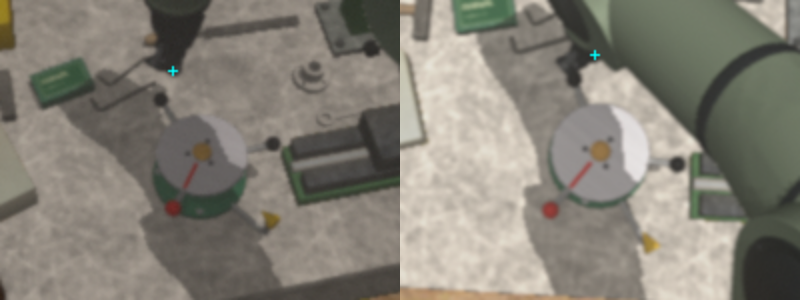

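The view shows the black ball at crop (160,98)/(573,77) with the dark fingertip next to it. My projected tip marker doesn't quite match in the top view, so I'll zoom in with the tool axis drawn.

```bash
python3 - <<'E'
from h import *
s=bot.observe(); P=np.array(s["position"])
out=[]
for n in("scene","top"):
    a=bot.grab_frame(n); u=proj(a,[P-[0,0,d] for d in(0,.1,.173)]); print(n,u.round(1))
    o=u[2].astype(int)-[40,30]; f=cv2.resize(a["frame"][o[1]-10:o[1]+50,o[0]:o[0]+66],None,fx=6,fy=6,interpolation=2)
    v=(u-o+[0,10])*6
    for x in v[1:]: cv2.drawMarker(f,tuple(int(k) for k in x),(0,255,255),0,8)
    out.append(f)
cv2.imwrite("pics/c2.png",np.hstack(out)[:,:,::-1])
E
```

```text
scene [[267.8 134.5]
 [266.9 156. ]
 [266.3 169.8]]
top [[273.7 157. ]
 [271.7 168.2]
 [270.4 175.2]]
```

View pics/c2.png

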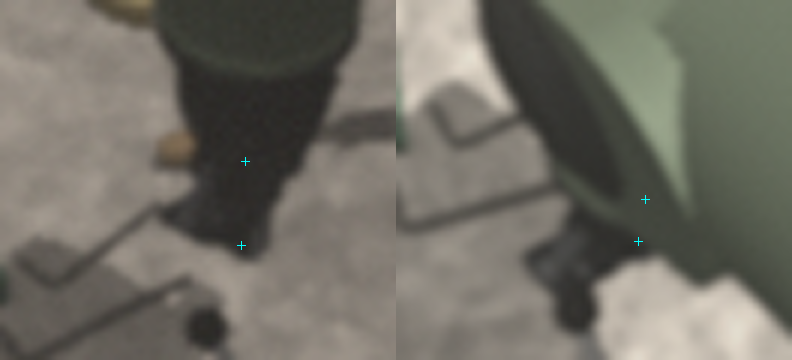

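```bash
python3 - <<'E'
from h import *
print(np.round(bot.observe()["qpos"],2))
E
```

```text
[-0.1   0.71 -0.4   1.59  0.33  0.91 -1.45]
```

Call:
arm_command:
  deltas:
    - [[0, 0, 0], [0, 0, -0.143], 0]
    - [[0, 0, 0], [0, 0, -0.143], 0]
    - [[0, 0, 0], [0, 0, -0.143], 0]
    - [[0, 0, 0], [0, 0, -0.143], 0]
    - [[0, 0, 0], [0, 0, -0.143], 0]
    - [[0, 0, 0], [0, 0, -0.143], 0]
    - [[0, 0, 0], [0, 0, -0.143], 0]
    - [[0, 0, 0], [0, 0, -0.143], 0]
    - [[0, 0, 0], [0, 0, -0.143], 0]
    - [[0, 0, 0], [0, 0, -0.143], 0]
    - [[0, 0, 0], [0, 0, -0.143], 0]
    - [[0.5, 0, 0.5], [0, 0, 0], 0]
    - [[0, 0, 1.5], [0, 0, 0], 0]
    - [[0, 0, 1.3], [0, 0, 0], 0]
    - [[0, 0, 0.5], [0, 0, 0], 0]
    - [[0, 0, 0], [0, 0, 0], 0]

```text
clock: 6.1
position: [0.6257, 0.1767, 0.2605]
tool_rot: [-3.14, -0.001, 2.314]
force: [-0.7, -0.6, 0.4]
grip_width: 0.0002
finger_force: 0.0
```

```bash
python3 - <<'E'
from h import *
s=bot.observe(); P=np.array(s["position"]); print(P.round(4),np.round(s["tool_rot"],3),np.round(s["qpos"],2))
out=[]
for n in("scene","top"):
    a=bot.grab_frame(n); u=proj(a,[P-[0,0,d] for d in(0,.1,.173)]); print(n,u.round(1))
    o=u[2].astype(int)-[33,30]; f=cv2.resize(a["frame"][o[1]:o[1]+60,o[0]:o[0]+66],None,fx=6,fy=6,interpolation=2)
    v=(u-o)*6
    for x in v[1:]: cv2.drawMarker(f,tuple(int(k) for k in x),(0,255,255),0,8)
    out.append(f)
cv2.imwrite("pics/c3.png",np.hstack(out)[:,:,::-1])
E
```

```text
[0.6257 0.1767 0.2605] [-3.140e+00 -1.000e-03  2.314e+00] [ 0.1   0.84 -0.75  1.61  0.66  0.96 -0.13]
scene [[266.4 144.7]
 [265.6 164.9]
 [265.1 178. ]]
top [[271.3 163.1]
 [269.5 173.4]
 [268.4 179.8]]
```

View pics/c3.png

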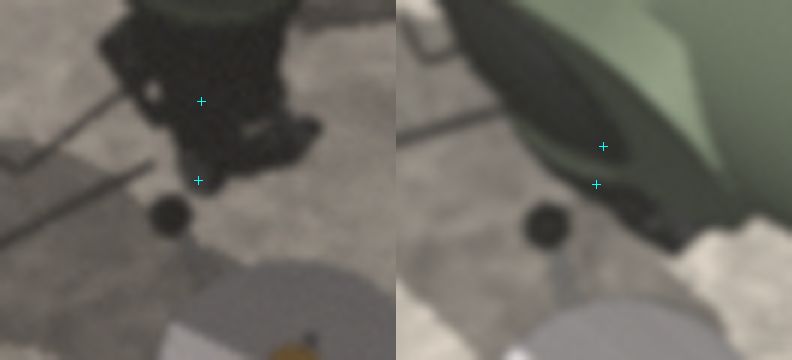

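```bash
python3 - <<'E'
from h import *
s=bot.observe();P=np.array(s["position"]);u=np.array([.737,.676]);t=np.array([-.676,.737])
a=bot.grab_frame("scene")
for px in((284.5,168.8),(281,174.5),(250.3,155.5),(258,168)):
    print(px,[(z,np.round(1000*np.array([d@u,d@t])).tolist()) for z in(.1,.12,.14,.16,.18,.2) for d in[onplane(a,px,z)[:2]-P[:2]]])
E
```

```text
(284.5, 168.8) [(0.1, [-35.0, -58.0]), (0.12, [-42.0, -46.0]), (0.14, [-48.0, -33.0]), (0.16, [-55.0, -21.0]), (0.18, [-61.0, -9.0]), (0.2, [-68.0, 3.0])]
(281, 174.5) [(0.1, [-38.0, -33.0]), (0.12, [-45.0, -21.0]), (0.14, [-51.0, -10.0]), (0.16, [-58.0, 2.0]), (0.18, [-64.0, 14.0]), (0.2, [-71.0, 26.0])]
(250.3, 155.5) [(0.1, [84.0, -37.0]), (0.12, [76.0, -25.0]), (0.14, [67.0, -14.0]), (0.16, [58.0, -2.0]), (0.18, [50.0, 10.0]), (0.2, [41.0, 22.0])]
(258, 168) [(0.1, [36.0, -11.0]), (0.12, [28.0, 0.0]), (0.14, [20.0, 11.0]), (0.16, [12.0, 23.0]), (0.18, [4.0, 34.0]), (0.2, [-3.0, 45.0])]
```

Call:
arm_command:
  deltas:
    - [[0.8, 0, 0], [0, 0, 0], 0]
    - [[1.8, 0, 0], [0, 0, 0], 0]
    - [[2.8, 0, 0], [0, 0, 0], 0]
    - [[3.3, 0, 0], [0, 0, 0], 0]
    - [[0.3, 1.0, 0], [0, 0, 0], 0]
    - [[0, 1.0, -4], [0, 0, 0], 0]
    - [[0, 0, -4], [0, 0, 0], 0]

```text
clock: 6.95
position: [0.5797, 0.2576, 0.3426]
tool_rot: [-3.141, -0.001, 2.316]
force: [1.4, -0.5, -0.2]
grip_width: -0.0
finger_force: 0.0
```

```bash
cat >> h.py <<'E'
import json,os
C=np.array([.504,.158]); PA=np.radians(-149.5)
def ang(n):
    """wheel angle (mod 2pi, rad) from red ball blob, with clock of picture"""
    t=bot.observe()["clock"]; p=bot.grab_frame(n); m=redball(p).astype(np.uint8)
    nn,l,st,ce=cv2.connectedComponentsWithStats(m); best=None
    for i in range(1,nn):
        w=onplane(p,ce[i],.098)[:2]-C; r=np.hypot(*w)
        if st[i,4]>=8 and .09<r<.122 and (best is None or st[i,4]>best[1]): best=((np.arctan2(w[1],w[0])-PA)%(2*np.pi),st[i,4],r)
    return t,best,p
def log(n):
    t,b,p=ang(n); print(n,t,b and (round(b[0],3),int(b[1]),round(b[2],3)))
    if b: open("log.txt","a").write(f"{t} {b[0]}\n")
    return p
E
python3 - <<'E'
from h import *
print(np.round(bot.observe()["position"],3),np.round(bot.observe()["force"],1))
for n in("scene","top","scene","top"): log(n)
E
```

```text
[0.58  0.258 0.343] [ 1.4 -0.5 -0.2]
scene 6.95 (np.float64(0.605), 21, np.float64(0.109))
top 7.0 (np.float64(0.778), 34, np.float64(0.107))
scene 7.05 (np.float64(0.956), 24, np.float64(0.11))
top 7.1 None
```

Call:
arm_command:
  deltas:
    - [[-0.8, -2.5, 0], [0, 0, 0], 0]
    - [[-0.8, -3.0, 0], [0, 0, 0], 0]
    - [[-0.7, -2.7, 0], [0, 0, 0], 0]
    - [[0, 0, 2], [0, 0, 0], 0]
    - [[0, 0, 2.5], [0, 0, 0], 0]
    - [[0, 0, 2], [0, 0, 0], 0]
    - [[0, 0, 0.6], [0, 0, 0], 0]
    - [[0, 0, 0], [0, 0, 0], 0]
    - [[0, 0, 0], [0, 0, 0], 0]

```text
clock: 8.05
position: [0.5351, 0.1842, 0.2712]
tool_rot: [3.141, -0.0, 2.315]
force: [0.1, 0.0, 0.8]
grip_width: 0.0002
finger_force: 0.0
```

```bash
python3 - <<'E'
from h import *
print(np.round(bot.observe()["position"],4),np.round(bot.observe()["tool_rot"],3),np.round(bot.observe()["force"],1))
for i in range(12): log(("scene","top")[i%2])
print(np.round(bot.observe()["force"],1),bot.observe()["clock"])
E
```

```text
[0.5351 0.1842 0.2712] [ 3.141 -0.     2.315] [0.1 0.  0.8]
scene 8.05 (np.float64(4.239), 33, np.float64(0.107))
top 8.1 (np.float64(4.374), 35, np.float64(0.109))
scene 8.15 (np.float64(4.54), 38, np.float64(0.106))
top 8.2 (np.float64(4.676), 35, np.float64(0.109))
scene 8.25 (np.float64(4.848), 39, np.float64(0.107))
top 8.3 (np.float64(4.969), 40, np.float64(0.109))
scene 8.35 (np.float64(5.145), 41, np.float64(0.108))
top 8.4 (np.float64(5.269), 38, np.float64(0.109))
scene 8.45 (np.float64(5.439), 46, np.float64(0.108))
top 8.5 (np.float64(5.549), 40, np.float64(0.109))
scene 8.55 (np.float64(5.72), 36, np.float64(0.108))
top 8.6 (np.float64(5.837), 36, np.float64(0.108))
[-0.6 -0.3  0.7] 8.65
```

Call:
arm_command:
  deltas:
    - [[0, 0, 0.3], [0, 0, 0], 0]
    - [[0, 0, 0.2], [0, 0, 0], 0]
    - [[0, 0, 0], [0, 0, 0], 0]
    - [[0, 0, 0], [0, 0, 0], 0]
    - [[0, 0, 0], [0, 0, 0], 0]
    - [[0, 0, 0], [0, 0, 0], 0]
    - [[0, 0, 0], [0, 0, 0], 0]
    - [[0, 0, 0], [0, 0, 0], 0]
    - [[0, 0, 0], [0, 0, 0], 0]
    - [[0, 0, 0], [0, 0, 0], 0]
    - [[0, 0, 0], [0, 0, 0], 0]
    - [[0, 0, 0], [0, 0, 0], 0]
    - [[0, 0, 0], [0, 0, 0], 0]
    - [[0, 0, 0], [0, 0, 0], 0]
    - [[0, 0, 0], [0, 0, 0], 0]
    - [[0, 0, 0], [0, 0, 0], 0]
    - [[0, 0, 0], [0, 0, 0], 0]

```text
clock: 10.35
position: [0.535, 0.184, 0.2657]
tool_rot: [-3.142, -0.0, 2.315]
force: [1.0, 0.2, 0.4]
grip_width: -0.0001
finger_force: 0.0
```

```bash
cat > fit.py <<'E'
from h import *
from scipy.optimize import least_squares
from scipy.integrate import solve_ivp
d=np.array([l.split() for l in open("log.txt")],float)
t0=d[0,0]
def th(q,t):  # v'=-(a+b v)
    a0,v0,a,b=q; T=t-t0; v=(v0+a/b)*np.exp(-b*T)-a/b
    return a0+(v0+a/b)*(1-np.exp(-b*T))/b-a/b*T, v
def res(q):
    e=th(q,d[:,0])[0]-d[:,1]; e=(e+np.pi)%(2*np.pi)-np.pi
    return np.r_[e/.03,(q[2]-.1)/.03,(q[3]-.09)/.03]
r=least_squares(res,[d[0,1],3.4,.1,.09],loss="soft_l1"); q=r.x
print("q",q.round(3),"rms",np.std(res(q)[:-2]*.03))
now=bot.observe()["clock"]; print("now",now,"theta,v",np.round(th(q,now),3))
T=np.arange(now,now+12,.01); X,V=th(q,T)
for k in(4,6):
    i=np.argmax(X>k*np.pi)
    print(k,"pi at",T[i].round(2),"v",V[i].round(2))
print("end",X[V>0][-1].round(2),T[V>0][-1].round(2))
E
python3 - <<'E'
from h import *
print(np.round(bot.observe()["position"],4),np.round(bot.observe()["force"],1))
for i in range(8): log(("scene","top")[i%2])
import fit
E
```

```text
[0.535  0.184  0.2657] [1.  0.2 0.4]
scene 10.35 (np.float64(4.025), 24, np.float64(0.107))
top 10.4 (np.float64(4.134), 29, np.float64(0.109))
scene 10.45 (np.float64(4.25), 34, np.float64(0.107))
top 10.5 (np.float64(4.351), 38, np.float64(0.109))
scene 10.55 (np.float64(4.47), 39, np.float64(0.107))
top 10.6 (np.float64(4.571), 36, np.float64(0.11))
scene 10.65 (np.float64(4.695), 38, np.float64(0.106))
top 10.7 (np.float64(4.783), 38, np.float64(0.109))
q [0.605 3.527 0.102 0.096] rms 0.009921363058238356
now 10.75 theta,v [11.181  2.124]
4 pi at 11.44 v 1.92
6 pi at 16.13 v 0.84
end 21.15 22.2
```

Call:
arm_command:
  deltas:
    - [[0, 0, 0], [0, 0, 0], 0]
    - [[0, 0, 0], [0, 0, 0], 0]
    - [[0, 0, 0], [0, 0, 0], 0]
    - [[0, 0, 0], [0, 0, 0], 0]
    - [[0, 0, 0], [0, 0, 0], 0]
    - [[0, 0, 0], [0, 0, 0], 0]
    - [[0, 0, 0], [0, 0, 0], 0]
    - [[0, 0, 0], [0, 0, 0], 0]
    - [[0, 0, 0], [0, 0, 0], 0]
    - [[0, 0, 0], [0, 0, 0], 0]
    - [[0, 0, 0], [0, 0, 0], 0]
    - [[0, 0, 0], [0, 0, 0], 0]
    - [[0, 0, 0], [0, 0, 0], 0]
    - [[0, 0, 0], [0, 0, 0], 0]
    - [[0, 0, 0], [0, 0, 0], 0]
    - [[0, 0, 0], [0, 0, 0], 0]
    - [[0, 0, 0], [0, 0, 0], 0]
    - [[0, 0, 0], [0, 0, 0], 0]
    - [[0, 0, 0], [0, 0, 0], 0]
    - [[0, 0, 0], [0, 0, 0], 0]

```text
clock: 12.75
position: [0.535, 0.184, 0.2657]
tool_rot: [3.142, -0.0, 2.315]
force: [0.6, 0.3, 0.3]
grip_width: -0.0003
finger_force: 0.0
```

Call:
arm_command:
  deltas:
    - [[0, 0, 0], [0, 0, 0], 0]
    - [[0, 0, 0], [0, 0, 0], 0]
    - [[0, 0, 0], [0, 0, 0], 0]
    - [[0, 0, 0], [0, 0, 0], 0]
    - [[0, 0, 0], [0, 0, 0], 0]
    - [[0, 0, 0], [0, 0, 0], 0]
    - [[0, 0, 0], [0, 0, 0], 0]
    - [[0, 0, 0], [0, 0, 0], 0]
    - [[0, 0, 0], [0, 0, 0], 0]
    - [[0, 0, 0], [0, 0, 0], 0]
    - [[0, 0, 0], [0, 0, 0], 0]
    - [[0, 0, 0], [0, 0, 0], 0]
    - [[0, 0, 0], [0, 0, 0], 0]
    - [[0, 0, 0], [0, 0, 0], 0]
    - [[0, 0, 0], [0, 0, 0], 0]
    - [[0, 0, 0], [0, 0, 0], 0]
    - [[0, 0, 0], [0, 0, 0], 0]

```text
clock: 14.45
position: [0.535, 0.184, 0.2657]
tool_rot: [-3.142, -0.0, 2.315]
force: [0.1, -0.5, 0.3]
grip_width: -0.0
finger_force: 0.0
```

```bash
python3 - <<'E'
from h import *
for i in range(6):
    p=log(("scene","top")[i%2])
    r=[a for a in bot.mark_of("park_point",p)[:1]]
    for a in r:
        d=onplane(p,a["at"],.098)[:2]-C; print("park",round(a["p"],2),np.degrees(np.arctan2(d[1],d[0])).round(1))
import fit
E
```

```text
scene 14.45 (np.float64(4.717), 35, np.float64(0.106))
park 0.92 -147.5
top 14.55 (np.float64(4.821), 37, np.float64(0.109))
park 0.62 -151.0
scene 14.65 (np.float64(4.969), 41, np.float64(0.107))
park 0.64 -147.5
top 14.75 (np.float64(5.058), 38, np.float64(0.109))
park 0.93 -148.3
scene 14.85 (np.float64(5.199), 42, np.float64(0.107))
park 0.6 -148.4
top 14.95 (np.float64(5.29), 40, np.float64(0.108))
park 0.81 -148.4
q [0.611 3.517 0.084 0.1  ] rms 0.010935512403251007
now 15.05 theta,v [17.972  1.094]
4 pi at 15.05 v 1.09
6 pi at 15.92 v 0.93
end 21.9 23.38
```

Call:
arm_command:
  deltas:
    - [[0, 0, 0], [0, 0, 0], 0]
    - [[0, 0, 0], [0, 0, 0], 0]
    - [[0, 0, 0], [0, 0, 0], 0]
    - [[0, 0, 0], [0, 0, 0], 0]
    - [[0, 0, 0], [0, 0, 0], 0]
    - [[0, 0, 0], [0, 0, 0], 0]
    - [[0, 0, 0.3], [0, 0, 0], 0]
    - [[0, 0, 0.3], [0, 0, 0], 0]

```text
clock: 15.85
position: [0.5353, 0.1843, 0.2609]
tool_rot: [3.14, 0.001, 2.315]
force: [-17.0, -13.7, 82.4]
grip_width: -0.0003
finger_force: 40.9
```

Call:
arm_command:
  deltas:
    - [[0, 0, -0.1], [0, 0, 0], 0]

```text
clock: 15.95
position: [0.535, 0.1841, 0.2615]
tool_rot: [3.141, 0.001, 2.315]
force: [0.1, -0.4, 2.3]
grip_width: 0.0
finger_force: 1.3
```

```bash
python3 - <<'E'
from h import *
for i in range(4): log(("scene","top")[i%2])
s=bot.observe();print(np.round(s["position"],4),np.round(s["force"],1))
E
```

```text
scene 15.95 (np.float64(6.184), 32, np.float64(0.11))
top 16.0 (np.float64(6.165), 36, np.float64(0.108))
scene 16.05 (np.float64(6.185), 32, np.float64(0.11))
top 16.1 (np.float64(6.164), 35, np.float64(0.107))
[0.5351 0.1841 0.2614] [-4.1 -2.5 19.5]
```

Call:
arm_command:
  deltas:
    - [[0, 0, -0.3], [0, 0, 0], 0]
    - [[0, 0, -1], [0, 0, 0], 0]
    - [[0, 0, -3], [0, 0, 0], 0]
    - [[0, 0, -4], [0, 0, 0], 0]
    - [[0, 0, -4], [0, 0, 0], 0]
    - [[0, 0, -3], [0, 0, 0], 0]
    - [[0, 0, 0], [0, 0, 0], 0]
    - [[0, 0, 0], [0, 0, 0], 0]

```text
clock: 16.95
position: [0.5349, 0.1838, 0.4142]
tool_rot: [3.141, 0.001, 2.314]
force: [-0.2, -1.3, -0.6]
grip_width: -0.0002
finger_force: 0.0
```

```bash
python3 - <<'E'
from h import *
for i in range(4): p=log(("scene","top")[i%2])
p=bot.grab_frame("scene")
c=proj(p,[.47,.13,.09])[0].astype(int);cv2.imwrite("pics/c4.png",cv2.resize(p["frame"][c[1]-60:c[1]+50,c[0]-60:c[0]+60],None,fx=4,fy=4)[:,:,::-1])
E
```

```text
scene 16.95 (np.float64(6.208), 28, np.float64(0.11))
top 17.0 (np.float64(6.192), 36, np.float64(0.108))
scene 17.05 (np.float64(6.21), 30, np.float64(0.11))
top 17.1 (np.float64(6.192), 36, np.float64(0.108))
```

View pics/c4.png

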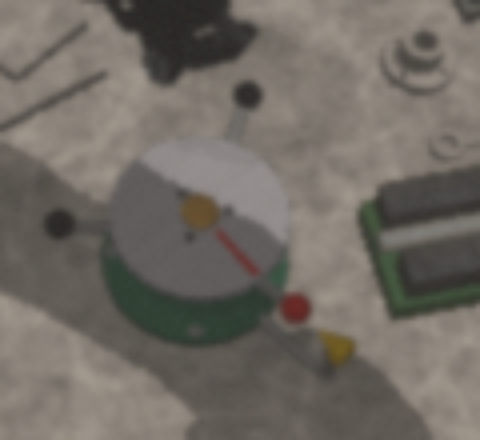

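The red ball (296,308) sits at the pointer tip (335,347), about 1 cm short of exact. The wheel is at rest and the finger is clear.

```bash
python3 -c "
from workcell import bot
print(bot.job_done())"
```

```text
the job is handed in; nothing more can be done
None
```

The job is handed in: one flick spun the wheel counter-clockwise about three turns untouched, and I braked it with the red ball roughly 1 cm short of the pointer centre, inside the 24 mm ball width. The finger is lifted clear; the brake touch was harder than "slowly" intended, with the wrist force at 82 N when read against the 120 N limit.

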